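# Lock a tin into the tin-opening stand

## Task

Push the taller of the two tins, which stands in front of the tin-opening stand, along the worktop into the stand's mouth until it rests against the back stop. Then push the stand's lever over past its middle towards the mouth, so that it snaps down and its foot comes over the tin, and leave it like that. Only push with the fingers: do not grip, lift or tip the tin, do not swing the lever over before the tin is home, and leave everything else where it stands.

Things in the scene. Friction and masses are not known exactly. Their poses are not given: they have to be found in the camera images.
- tin: the food tin to be pushed, an upright cylinder 76 mm across and 58 mm tall, about 0.25 kg, standing 95 to 120 mm in front of the stand's seat and up to 35 mm to either side of the stand's middle line. Origin: centre of its underside, z up. Pushed low on its side it slides with 2 to 5 N, up to about 12 N where it rubs on a cheek.
- stand: aluminium tin-opening stand, fixed. Origin: on the worktop at the middle of the seat; x points from mouth to back stop, y left, z up. In its frame, mm: guide cheeks 30 high, 80 apart inside, from x = -20 to 62, with flared lead-ins to x = -45 (about 120 apart); rubber back stop with its face at x = 38; behind it a block x 45 to 79, 46 wide, 60 high, with two ears to 100 high that carry the lever
- seat (a point): where the centre of the tin's underside belongs; same place and axes as the stand's origin
- lever (a joint): toggle lever angle, rad. 0: open (start), handle 0.45 rad back from upright, hold-down arm raised. 1.25: locked, handle 0.80 rad forward, towards the mouth (stand's -x), arm level, its rubber foot about 4 mm above the tin. An over-centre spring drives it to the nearer end: 0.31 N m at the ends, nothing at the middle, 0.625, so about 4 N on the bar starts it; past the middle it snaps over
- lever_hinge (a point): the lever's hinge axis, along the stand's y, at stand x = 55, z = 80 mm; axes as the stand's
- lever_bar (a point): middle of the black cross bar on the handle's end, 85 mm from the hinge. Bar along the stand's y, 72 mm long, 16 mm thick; stem below it a 10 mm rod. Stand x, z in mm: open 92, 157; middle 40, 164; locked -6, 139. Nothing stands behind the open bar within 60 mm, so fingers fit down there
- flat_tin: bystander: a flat tin, 86 mm across, 40 mm tall, beside the stand's mouth to the left or right, 150 to 180 mm from the middle line; origin centre of underside
- red_mug: bystander: a stoneware mug with handle, 84 mm across, 119 mm over the handle, 95 mm tall, on the other side of the mouth; origin centre of underside
- jar: bystander: a filled jar, 95 mm across, 182 mm tall, back left; origin centre of underside
- dish_soap: bystander: a bottle of dish soap, 48x77 mm, 241 mm tall, back right; origin centre of underside
- glass: bystander: a drinking glass, 68 mm across, 92 mm tall, back left; origin centre of underside
- brush: bystander: a scrub brush, 154 mm long, 61 mm wide, 46 mm tall, front left; origin centre of underside

How it is judged (in metres and radians):
On the way, in this order (a step that is already met when the one before it is completed fails the run):
1. the tin is home in the stand, against the back stop, with the lever still open (horizontal distance between tin and seat below 0.007 m and height (world z) of tin below 0.005 m and angle between tin's own z axis and vertical below 0.08 rad and value of joint lever below 0.5 rad), for 0.2 s.
2. the lever has snapped over into its locked position (value of joint lever above 1.15 rad), for 0.2 s.
At the end, for the whole second after the job is handed in: The tin stands upright on the worktop with its centre within 7 mm of the seat, at rest, and the lever is locked (joint above 1.15 rad) (horizontal distance between tin and seat below 0.007 m and height (world z) of tin below 0.005 m and angle between tin's own z axis and vertical below 0.08 rad and value of joint lever above 1.15 rad and linear speed of tin below 0.02 m/s); the robot touches nothing.
It fails at once if the tin is lifted (more than 12 mm) or tipped (more than 0.3 rad) (height (world z) of tin above 0.012 m or angle between tin's own z axis and vertical above 0.3 rad).
It fails at once if the lever is swung over before the tin is home (value of joint lever above 0.625 rad and horizontal distance between tin and seat above 0.012 m).
It fails at once if something else (flat tin, mug, jar, dish soap, glass or brush) is moved more than 20 mm (distance of any of flat_tin, red_mug, jar, dish_soap, glass, brush from where it was at the start of the episode above 0.02 m).
It also fails if it takes over 51 s, if anything falls off the work surface, if the arm or the gripper's body presses on something with over 40 N, if the wrist force passes 120 N, or if a joint passes its speed limit or range.

## Robot

A 6-joint arm with a two-finger parallel gripper is mounted at the origin on a cart in front of the work surface, level with it; the furniture and walls round the work are solid. World frame = base frame: x ahead of the robot, y to its left, z up, the work surface at z = 0. Lengths are in m, angles in degrees, forces in N, time in s.
With the tool pointing down it reaches from about 0.4 to 0.825 m from the base axis. Payload 7 kg.
Tool frame: the origin (TCP) lies on the centre line of the jaws, within the pads' length; the fingertips stand 11 mm ahead of it and the grasp point (between the pads) lies 8 mm behind it; z points along the fingers, y is the direction in which the jaws open and shut (so a half turn about z gives the same grasp; the last joint's range is limited). The gripper opens to 88 mm and grips with 3 to 60 N. Pads are 19 mm wide; open, the fingers measure 130 mm over their backs; the gripper's body (78 mm by 193 mm) begins 47 mm behind the grasp point.
Start: joints at [-50.701, 20.546, 0.682, 0, -70.136, -16.507], TCP at [0.261, -0.622, 0.238] pointing down, gripper open.
Joint ranges: [-176.03, 176.03], [-82.01, 121.73], [-58.28, 71.71], [-173.87, 95.51], [-174.79, -0.11], [-173.66, 173.66]. Speed limits (degrees/s): [136.94, 136.94, 172.46, 180, 180, 180].

## Interface

Orientations are given as [roll, pitch, yaw] about the fixed x, y, z axes, in that order (R = Rz(yaw) Ry(pitch) Rx(roll)).
In Python, from plant import ctrl, cams, order gives the robot as it stands.
- The arm moves only by the tool jog_arm, never from a script. Its argument "motion" is a list of rows, each an object with "offset": the shift along the tool's x, y, z in mm, a list of three; "roll": the turn about the tool's z in rad; "hand": the finger opening in mm, from 0 to 87.6. A call has 1 to 20 rows; each row is the pose to reach, as a shift and turn from the pose commanded when the call began, along the tool's axes at that moment; what a row does not reach only later rows make up. A row lasts 1/12 s, in which the tool goes at most 41.7 mm and 7.16 degrees, less where a joint would pass 70% of its speed; a pose out of reach is approached as far as the arm can. A call with a gripper value outside its range is refused whole. The fingers move at their own pace and stop on an object; the grip force is fixed at half the most. Time passes only in rows, so rows that repeat a pose let the fingers close. It gives the time, the measured TCP pose, the force and the opening at its end, in the units of the state.
- ctrl.get_obs(): the state, without advancing time (a new reading comes with each control period).
- cams.snapshot(name): name is "side" or "top"; returns a dict with "img" (480x640x3 uint8, red, green, blue), "K" (3x3 intrinsics, pixels), "D" ([k1, k2, p1, p2, k3] as OpenCV has them; the pictures are not rectified), "cam_to_world" (4x4, takes a point from camera to world coordinates). Camera axes: x right, y down, z forward; pixel columns grow to the right and rows downward; lengths in m; the calibration is good to about 2 mm. A picture is of the moment at which its call begins. There is no depth.
- order.close_job(): hands the job in, once; it reports no verdict.
The state is a dict: "clock": time; "joint_pos": joint angles; "qvel": joint speeds; "tau": joint torques, N m; "tool_pos": TCP position; "orientation": TCP orientation; "force": force on the tool from outside, world axes, zero at the start; "moment": the same for the moment, N m; "opening": finger opening in m.
Only numpy, scipy, OpenCV 4.12 (cv2) and the standard library are available. Lean on these libraries where they do the work, as an engineer would, in place of code of your own. Each camera call takes 0.05 s, during which the arm holds its last target. There are 200 camera calls.

## Working session

There is one attempt and no reset: what is moved stays moved. The work goes in short steps, Python scripts to look and compute and a tool call to move; the robot and the scene stay as the last step left them, time stands still between calls to the robot, and variables do not carry over. Pictures are saved under pics/ and viewed, about 8 in all and at most 12, crops included, and the job is handed in when it is done.

Besides the shell and the picture viewer there is one more tool, called after "Call:" in YAML: its name, and indented under it one key for each argument. jog_arm: Moves the arm, as the interface text tells. Its arguments: {"type":"object","properties":{"motion":{"type":"array"}},"required":["motion"]}

```bash
ls; mkdir -p pics; python3 - <<'E'
from plant import ctrl,cams
import cv2,pickle
print(ctrl.get_obs())
for n in("side","top"):
    s=cams.snapshot(n);pickle.dump(s,open(f"pics/{n}.pkl","wb"));cv2.imwrite(f"pics/{n}0.png",s["img"][:,:,::-1]);print(n,s["K"],s["D"],s["cam_to_world"])
E
```

```text
pics
{'clock': 0.0, 'joint_pos': array([-5.07019066e+01,  2.05912626e+01,  6.33968835e-01, -2.04738355e-02,
       -7.01347242e+01, -1.65065984e+01]), 'qvel': array([-0.00789002,  0.03557782, -0.02119166, -0.03920405, -0.04904321,
       -0.08138302]), 'tau': array([ 1.50246509e-03, -5.82718742e+01,  2.93056619e+01,  6.99717075e+00,
        6.89963999e-03, -1.65563106e-04]), 'tool_pos': array([ 0.26127785, -0.62187773,  0.23662498]), 'orientation': array([ 1.79906305e+02, -7.69377010e-03, -1.57215471e+02]), 'force': array([-0.36048071,  0.82846557, -0.2730786 ]), 'moment': array([ 0.00747377,  0.01744656, -0.04273561]), 'opening': 0.08756489926502171}
side [[530.41925397   0.         316.49336731]
 [  0.         530.41925397 238.44533292]
 [  0.           0.           1.        ]] [0.02753414 0.         0.         0.         0.        ] [[ 0.56946534  0.47605409 -0.6701356   1.31624873]
 [ 0.82199472 -0.33556176  0.46013367 -0.42124037]
 [-0.00582337 -0.8128781  -0.58240474  0.7632956 ]
 [ 0.          0.          0.          1.        ]]
top [[562.9397988    0.         325.60617847]
 [  0.         562.9397988  249.45794858]
 [  0.           0.           1.        ]] [-0.06857127  0.          0.          0.          0.        ] [[ 0.00375885 -0.98639174  0.16436912  0.351969  ]
 [-0.99997644 -0.00465183 -0.0050482   0.09731809]
 [ 0.00574412 -0.16434627 -0.98638598  1.51473718]
 [ 0.          0.          0.          1.        ]]
```

View pics/top0.png

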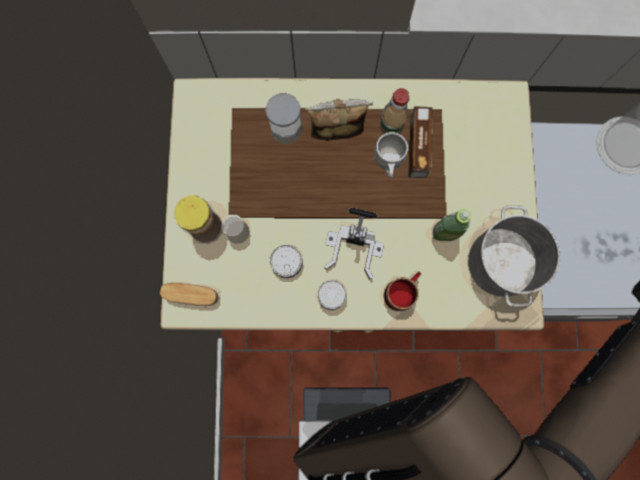

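View pics/side0.png

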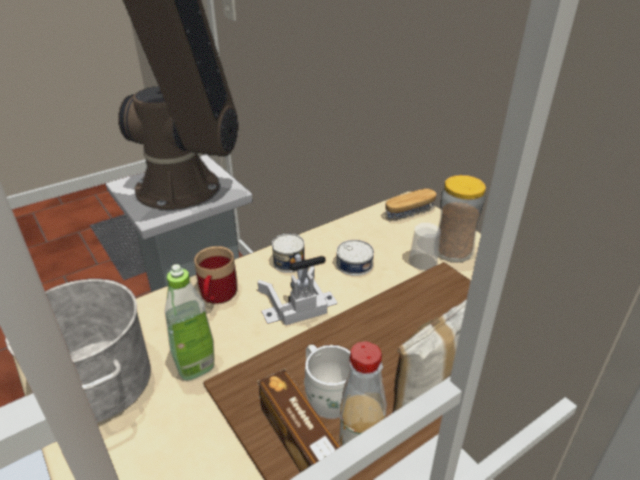

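The top view shows the tin at about (332,295), the stand's flared cheeks opening downward (ends near (328,268) and (370,277)), the lever bar at (362,213), the flat tin at (286,262) and the mug at (401,294). The side view agrees. I'll enlarge the stand area next to get more exact positions.

```bash
cat > h.py <<'E'
import numpy as np,cv2,pickle
def ray(s,uv):
    p=cv2.undistortPoints(np.array([[uv]],float),s["K"],np.array(s["D"]))[0,0]
    T=s["cam_to_world"];return T[:3,3],T[:3,:3]@np.array([p[0],p[1],1])
def atz(s,uv,z):
    o,d=ray(s,uv);return o+d*(z-o[2])/d[2]
def proj(s,P):
    T=np.linalg.inv(s["cam_to_world"]);r=cv2.Rodrigues(T[:3,:3])[0]
    return cv2.projectPoints(np.atleast_2d(np.array(P,float)),r,T[:3,3],s["K"],np.array(s["D"]))[0][:,0]
def crop(s,u0,v0,w,h,f,name):
    cv2.imwrite(name,cv2.resize(np.ascontiguousarray(s["img"][v0:v0+h,u0:u0+w,::-1]),None,fx=f,fy=f,interpolation=cv2.INTER_CUBIC))
E
python3 - <<'E'
from h import *
s=pickle.load(open("pics/top.pkl","rb"));crop(s,300,200,130,120,5,"pics/topc.png")
for n,uv,z in(("tin",(332,294),.058),("bar",(362,213),.157),("mug",(401,294),.09)):print(n,atz(s,uv,z))
E
```

```text
tin [0.47781389 0.07285902 0.058     ]
bar [6.70091347e-01 6.66636792e-04 1.57000000e-01]
mug [ 0.47565608 -0.10179714  0.09      ]
```

View pics/topc.png

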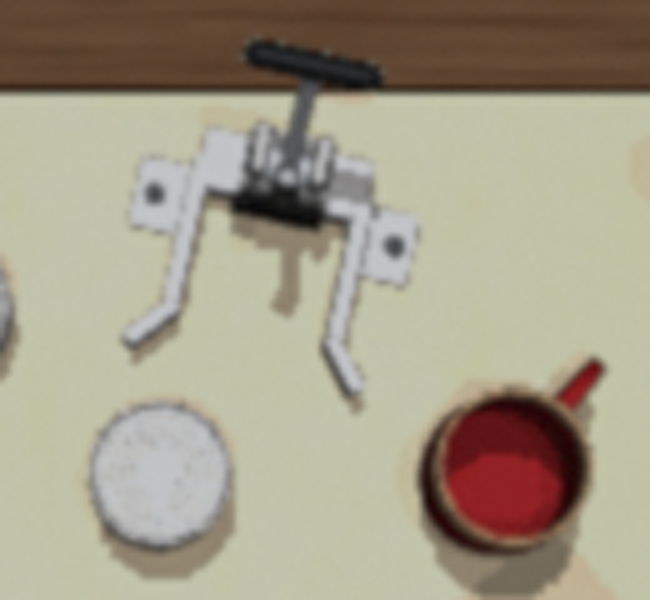

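Crop, in full-image pixels: tin top centre (332.2,295), bar ends (350,210) and (375.5,215), cheek bends at (336,262) and (365.3,269), lead-in tips at (326,268.5) and (371.5,279). I'll fit the stand pose to these.

```bash
python3 - <<'E'
from h import *
from scipy.optimize import least_squares
s=pickle.load(open("pics/top.pkl","rb"))
P=np.array([[-20,41,30],[-20,-41,30],[-45,60,30],[-45,-60,30],[92,36,157],[92,-36,157]])/1e3
c=np.array([[178,307],[327,343],[128,340],[357,395],[248,50],[380,75]])
uv=c/5+[300,200]-.4
def W(p):
    C,S=np.cos(p[2]),np.sin(p[2]);R=np.array([[C,-S,0],[S,C,0],[0,0,1]]);return P@R.T+[p[0],p[1],0]
r=least_squares(lambda p:(proj(s,W(p))-uv).ravel(),[.58,.03,-.2])
x,y,a=r.x;print(r.x,np.degrees(a));print(r.fun.reshape(-1,2).round(2))
g=np.array([160,475])/5+[300,200]-.4
t=atz(s,g,.058);d=t[:2]-[x,y];C,S=np.cos(a),np.sin(a)
print("tin",t,"stand frame",d@[C,S],d@[-S,C])
f=atz(s,(286,261),.04);print("flat",f)
E
```

```text
[ 0.58037122  0.01988694 -0.21910674] -12.553891517049495
[[-0.08 -0.54]
 [ 0.17 -0.98]
 [ 0.89  0.37]
 [-0.81 -0.7 ]
 [-1.09  0.21]
 [ 0.93  1.54]]
tin [0.47625325 0.07389204 0.058     ] stand frame -0.11336714714192819 0.030083095714272458
flat [0.56625209 0.19448096 0.04      ]
```

Stand at (0.580, 0.020), yaw -12.6°. The tin is at stand (-113, +30). The plan has two pushes:

1. Cradle the tin between two part-open fingers and push it diagonally into the lead-ins.
2. Push it home with the fingers closed, offset away from the mug.

First I'll move over, staying high.

Call:
jog_arm:
  motion:
    - {"offset": [-254,295,0],"roll": 0.3,"hand": 44}
    - {"offset": [-254,295,0],"roll": 0.3,"hand": 44}
    - {"offset": [-254,295,0],"roll": 0.3,"hand": 44}
    - {"offset": [-254,295,0],"roll": 0.3,"hand": 44}
    - {"offset": [-254,295,0],"roll": 0.3,"hand": 44}
    - {"offset": [-254,295,0],"roll": 0.3,"hand": 44}
    - {"offset": [-254,295,0],"roll": 0.3,"hand": 44}
    - {"offset": [-254,295,0],"roll": 0.3,"hand": 44}
    - {"offset": [-254,295,0],"roll": 0.3,"hand": 44}
    - {"offset": [-254,295,0],"roll": 0.4,"hand": 44}
    - {"offset": [-422,590,0],"roll": 0.617,"hand": 44}
    - {"offset": [-422,590,0],"roll": 0.617,"hand": 44}
    - {"offset": [-422,590,0],"roll": 0.617,"hand": 44}
    - {"offset": [-422,590,0],"roll": 0.617,"hand": 44}
    - {"offset": [-422,590,0],"roll": 0.617,"hand": 44}
    - {"offset": [-422,590,0],"roll": 0.617,"hand": 44}
    - {"offset": [-422,590,0],"roll": 0.617,"hand": 44}
    - {"offset": [-422,590,0],"roll": 0.617,"hand": 44}
    - {"offset": [-422,590,0],"roll": 0.617,"hand": 44}
    - {"offset": [-422,590,0],"roll": 0.617,"hand": 44}

```text
clock: 1.77
tool_pos: [0.4224, 0.0887, 0.2374]
orientation: [180.0, 0.0, 167.7]
force: [0.6, 0.5, 0.3]
opening: 0.044
```

Call:
jog_arm:
  motion:
    - {"offset": [0,-3,40],"roll": 0,"hand": 44}
    - {"offset": [0,-3,80],"roll": 0,"hand": 44}
    - {"offset": [0,-3,120],"roll": 0,"hand": 44}
    - {"offset": [0,-3,160],"roll": 0,"hand": 44}
    - {"offset": [0,-3,190],"roll": 0,"hand": 44}
    - {"offset": [0,-3,205],"roll": 0,"hand": 44}
    - {"offset": [0,-3,213],"roll": 0,"hand": 44}
    - {"offset": [0,-3,216],"roll": 0,"hand": 44}
    - {"offset": [0,-3,216],"roll": 0,"hand": 44}

```text
clock: 2.52
tool_pos: [0.4214, 0.082, 0.0215]
orientation: [-180.0, -0.0, 167.4]
force: [0.3, -0.2, -1.3]
opening: 0.0439
```

```bash
python3 - <<'E'
from plant import cams
from h import *
s=cams.snapshot("top");cv2.imwrite("pics/t1.png",cv2.resize(np.ascontiguousarray(s["img"][180:340,250:450,::-1]),None,fx=4,fy=3.75,interpolation=cv2.INTER_CUBIC))
crop(s,270,190,160,140,4,"pics/t1.png")
s=cams.snapshot("side");crop(s,170,190,220,160,3,"pics/s1.png")
E
```

```text
(no output)
```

View pics/t1.png

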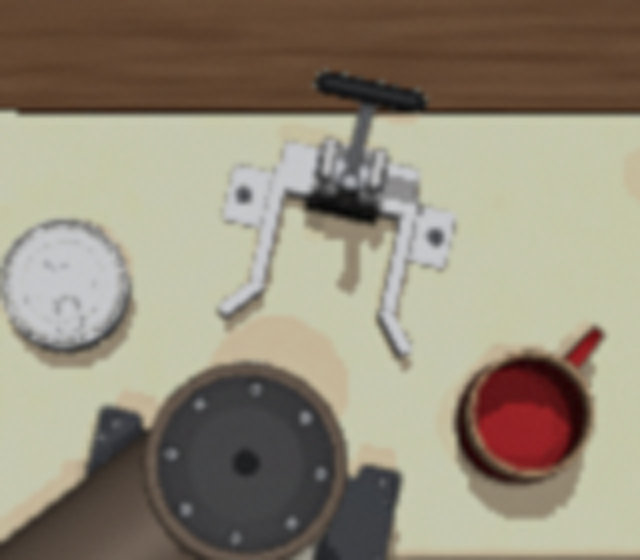

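The top view shows the arm hiding the tin, with the stand and mug undisturbed. The gripper's right end is at about crop (395,480), well left of the mug at (458,420). Now the cradle push.

Call:
jog_arm:
  motion:
    - {"offset": [-6,4,0],"roll": 0,"hand": 44}
    - {"offset": [-12,4,0],"roll": 0,"hand": 44}
    - {"offset": [-17,4,0],"roll": 0,"hand": 44}
    - {"offset": [-22,2,0],"roll": 0,"hand": 44}
    - {"offset": [-27,0,0],"roll": 0,"hand": 44}
    - {"offset": [-32,-2,0],"roll": 0,"hand": 44}
    - {"offset": [-37,-4,0],"roll": 0,"hand": 44}
    - {"offset": [-42,-6,0],"roll": 0,"hand": 44}
    - {"offset": [-47,-8,0],"roll": 0,"hand": 44}
    - {"offset": [-52,-10,0],"roll": 0,"hand": 44}
    - {"offset": [-57,-12,0],"roll": 0,"hand": 44}
    - {"offset": [-62,-14,0],"roll": 0,"hand": 44}
    - {"offset": [-67,-16,0],"roll": 0,"hand": 44}
    - {"offset": [-72,-18,0],"roll": 0,"hand": 44}
    - {"offset": [-78,-20,0],"roll": 0,"hand": 44}
    - {"offset": [-78,-20,0],"roll": 0,"hand": 44}
    - {"offset": [-70,-20,0],"roll": 0,"hand": 44}
    - {"offset": [-55,-20,0],"roll": 0,"hand": 44}

```text
clock: 4.12
tool_pos: [0.4713, 0.0508, 0.0214]
orientation: [180.0, 0.0, 167.4]
force: [0.0, 0.6, 0.1]
opening: 0.0438
```

```bash
python3 - <<'E'
from plant import cams
from h import *
s=cams.snapshot("top");pickle.dump(s,open("pics/t2.pkl","wb"))
a=cv2.resize(s["img"][190:330,270:430,::-1],None,fx=3,fy=3)
s=cams.snapshot("side");pickle.dump(s,open("pics/s2.pkl","wb"))
b=cv2.resize(s["img"][190:330,240:350,::-1],None,fx=3,fy=3)
cv2.imwrite("pics/p2.png",np.hstack([a,b])[:,:800])
E
```

```text
(no output)
```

View pics/p2.png

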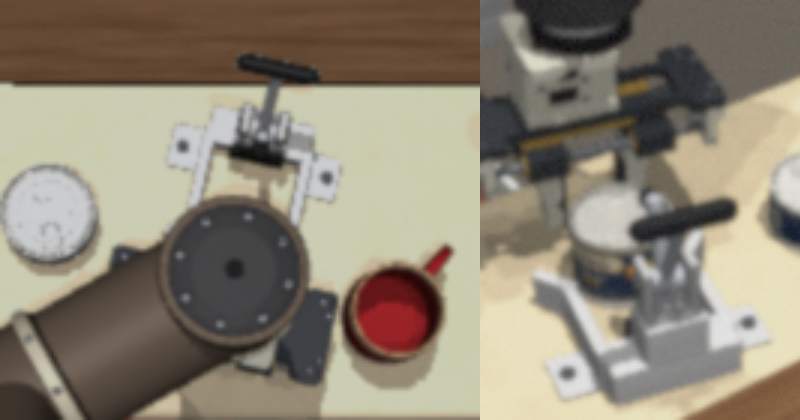

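Side view: the tin stands upright in front of the lead-ins, its top left edge at about (269,262) and back rim at about (284,252) in full-image pixels. From above, the gripper is just clear of the mug. I'll compare this with the position I expected.

```bash
python3 - <<'E'
from h import *
s=pickle.load(open("pics/s2.pkl","rb"))
a=-.2191;C,S=np.cos(a),np.sin(a)
w=lambda x,y,z:[.5804+C*x-S*y,.0199+S*x+C*y,z]
t=np.linspace(0,2*np.pi,200)
for x in(-.04,-.05,-.06):
  for y in (-.004,.006,.016):
    q=proj(s,[w(x+.038*np.cos(k),y+.038*np.sin(k),.058) for k in t]);print(x,y,"left",q[:,0].min().round(1),"top",q[:,1].min().round(1),"bot",q[:,1].max().round(1))
o=np.array([.4713-.5804,.0508-.0199]);print("tcp",o@[C,S],o@[-S,C])
print("bar",proj(s,[w(.092,.036,.157),w(.092,-.036,.157)]), "img bar ~ (315,261) (292,268)")
E
```

```text
-0.04 -0.004 left 265.5 top 253.1 bot 275.2
-0.04 0.006 left 269.9 top 252.1 bot 274.0
-0.04 0.016 left 274.4 top 251.0 bot 272.8
-0.05 -0.004 left 264.1 top 250.6 bot 272.4
-0.05 0.006 left 268.5 top 249.5 bot 271.2
-0.05 0.016 left 272.9 top 248.5 bot 270.1
-0.06 -0.004 left 262.7 top 248.1 bot 269.6
-0.06 0.006 left 267.1 top 247.1 bot 268.4
-0.06 0.016 left 271.5 top 246.0 bot 267.3
tcp -0.1132079494830152 0.0064482690585216
bar [[324.60297126 257.66812065]
 [288.27743803 266.93710794]] img bar ~ (315,261) (292,268)
```

The tin matches the expected (-48, +6). Now I'll close the fingers, shift away from the mug, and push it home gently.

Call:
jog_arm:
  motion:
    - {"offset": [0,5,0],"roll": 0,"hand": 0}
    - {"offset": [0,5,0],"roll": 0,"hand": 0}
    - {"offset": [0,5,0],"roll": 0,"hand": 0}
    - {"offset": [0,5,0],"roll": 0,"hand": 0}
    - {"offset": [-5,5,0],"roll": 0,"hand": 0}
    - {"offset": [-10,5,0],"roll": 0,"hand": 0}
    - {"offset": [-15,5,0],"roll": 0,"hand": 0}
    - {"offset": [-20,5,0],"roll": 0,"hand": 0}
    - {"offset": [-25,5,0],"roll": 0,"hand": 0}
    - {"offset": [-30,5,0],"roll": 0,"hand": 0}
    - {"offset": [-35,5,0],"roll": 0,"hand": 0}
    - {"offset": [-40,5,0],"roll": 0,"hand": 0}
    - {"offset": [-45,5,0],"roll": 0,"hand": 0}
    - {"offset": [-50,5,0],"roll": 0,"hand": 0}
    - {"offset": [-54,5,0],"roll": 0,"hand": 0}
    - {"offset": [-57,5,0],"roll": 0,"hand": 0}
    - {"offset": [-60,5,0],"roll": 0,"hand": 0}
    - {"offset": [-60,5,0],"roll": 0,"hand": 0}

```text
clock: 5.72
tool_pos: [0.5315, 0.0428, 0.0217]
orientation: [180.0, 0.1, 167.4]
force: [1.1, -0.2, 0.1]
opening: 0.0003
```

Call:
jog_arm:
  motion:
    - {"offset": [-2,0,0],"roll": 0,"hand": 0}
    - {"offset": [-4,0,0],"roll": 0,"hand": 0}
    - {"offset": [-4,0,0],"roll": 0,"hand": 0}

```text
clock: 5.97
tool_pos: [0.5345, 0.0418, 0.0217]
orientation: [180.0, 0.0, 167.5]
force: [-0.6, 0.6, 0.3]
opening: 0.0003
```

Call:
jog_arm:
  motion:
    - {"offset": [-1,0,0],"roll": 0,"hand": 0}
    - {"offset": [-2,0,0],"roll": 0,"hand": 0}
    - {"offset": [-2,0,0],"roll": 0,"hand": 0}

```text
clock: 6.22
tool_pos: [0.5355, 0.0413, 0.0215]
orientation: [-180.0, -0.1, 167.4]
force: [-5.0, 2.5, 3.5]
opening: 0.0002
```

Call:
jog_arm:
  motion:
    - {"offset": [-1.5,0,0],"roll": 0,"hand": 0}
    - {"offset": [-1.5,0,0],"roll": 0,"hand": 0}
    - {"offset": [-1.5,0,0],"roll": 0,"hand": 0}

```text
clock: 6.47
tool_pos: [0.5355, 0.0409, 0.0214]
orientation: [-179.9, -0.2, 167.4]
force: [-9.6, 5.5, 6.6]
opening: 0.0004
```

```bash
python3 - <<'E'
from plant import cams,ctrl
from h import *
print(ctrl.get_obs()["force"])
s=cams.snapshot("side");pickle.dump(s,open("pics/s3.pkl","wb"));crop(s,230,190,140,120,5,"pics/s3.png")
a=-.2191;C,S=np.cos(a),np.sin(a)
w=lambda x,y,z:[.5804+C*x-S*y,.0199+S*x+C*y,z]
t=np.linspace(0,2*np.pi,200)
for x in(-.01,0,.005):
    q=proj(s,[w(x+.038*np.cos(k),.038*np.sin(k),.058) for k in t]);q=(q-[230,190])*5;print(x,"left",q[:,0].min().round(1),"right",q[:,0].max(),"top",q[:,1].min().round(1))
E
```

```text
[-9.59721275  5.47021474  6.55378523]
-0.01 left 208.3 right 389.41209707710044 top 352.2
0 left 215.8 right 398.15399077111607 top 365.4
0.005 left 219.6 right 402.5698285221722 top 372.1
```

View pics/s3.png

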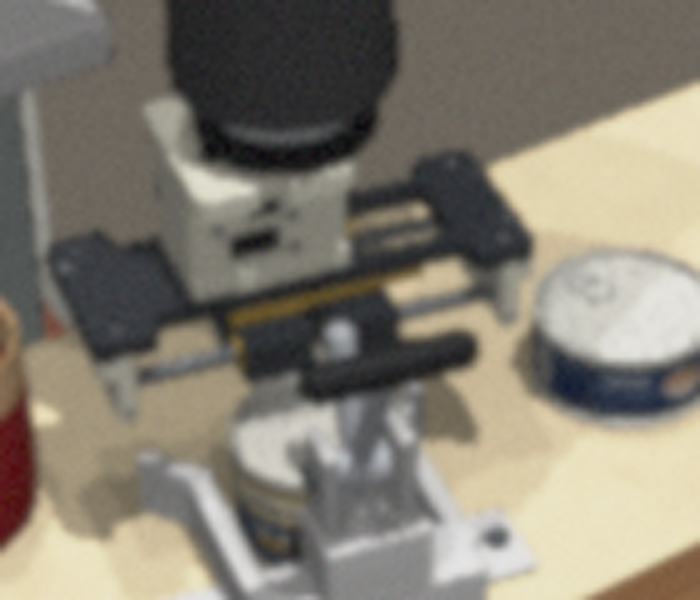

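The side view shows the tin in the mouth, between the cheeks (top left edge at crop (230,440)), and the lever bar still at its open position (305,385)–(472,348). The force rises as expected against the stop. I'll back off, rise, and check the seat from above.

Call:
jog_arm:
  motion:
    - {"offset": [2,0,0],"roll": 0,"hand": 0}
    - {"offset": [6,0,0],"roll": 0,"hand": 0}
    - {"offset": [20,0,0],"roll": 0,"hand": 0}
    - {"offset": [45,5,0],"roll": 0,"hand": 0}
    - {"offset": [60,10,-35],"roll": 0,"hand": 0}
    - {"offset": [60,10,-75],"roll": 0,"hand": 0}
    - {"offset": [60,10,-115],"roll": 0,"hand": 0}
    - {"offset": [60,10,-155],"roll": 0,"hand": 0}
    - {"offset": [60,10,-195],"roll": 0,"hand": 0}
    - {"offset": [60,10,-235],"roll": 0,"hand": 0}
    - {"offset": [60,50,-240],"roll": 0,"hand": 0}
    - {"offset": [60,90,-240],"roll": 0,"hand": 0}
    - {"offset": [60,130,-240],"roll": 0,"hand": 0}
    - {"offset": [60,160,-240],"roll": 0,"hand": 0}
    - {"offset": [60,160,-240],"roll": 0,"hand": 0}

```text
clock: 7.77
tool_pos: [0.5151, 0.2147, 0.2611]
orientation: [179.9, 0.1, 167.6]
force: [0.3, -0.3, -0.3]
opening: 0.0003
```

```bash
python3 - <<'E'
from plant import cams,ctrl
from h import *
s=cams.snapshot("top");pickle.dump(s,open("pics/t4.pkl","wb"));crop(s,270,190,160,120,5,"pics/t4.png")
a=-.2191;C,S=np.cos(a),np.sin(a)
w=lambda x,y,z:[.5804+C*x-S*y,.0199+S*x+C*y,z]
t=np.linspace(0,2*np.pi,200)
q=proj(s,[w(.038*np.cos(k),.038*np.sin(k),.058) for k in t]);q=(q-[270,190])*5+2
print("expected home: left,right,top,bottom",q[:,0].min(),q[:,0].max(),q[:,1].min(),q[:,1].max())
E
```

```text
expected home: left,right,top,bottom 340.93560382146177 485.8657961528361 255.51868315275865 398.7883031856283
```

View pics/t4.png

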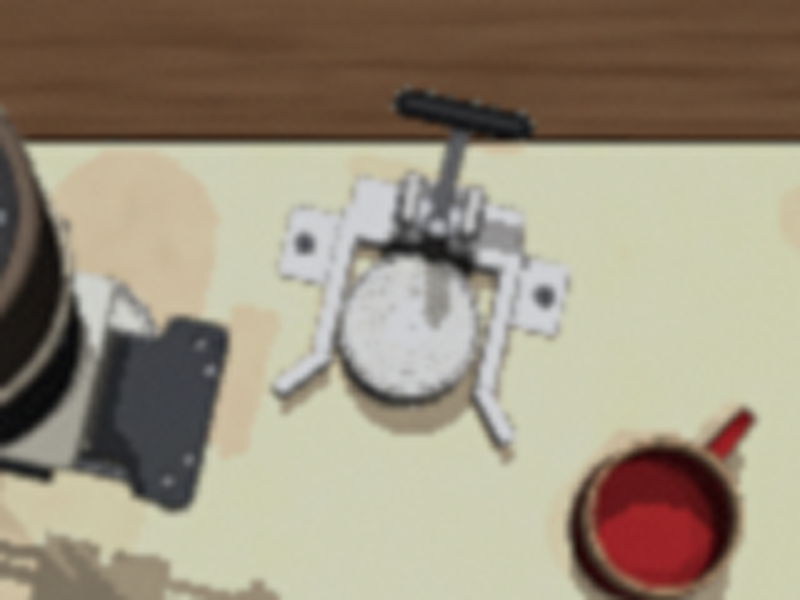

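The tin's top spans crop x 338–476, y ~253–402, against an expected 341–486 / 255–399. It touches the black back stop, so it's home, and the lever is still open. Next I'll go over to behind the bar and descend.

Call:
jog_arm:
  motion:
    - {"offset": [-30,-22,0],"roll": 0,"hand": 0}
    - {"offset": [-60,-45,0],"roll": 0,"hand": 0}
    - {"offset": [-90,-68,0],"roll": 0,"hand": 0}
    - {"offset": [-120,-90,0],"roll": 0,"hand": 0}
    - {"offset": [-150,-113,0],"roll": 0,"hand": 0}
    - {"offset": [-180,-135,0],"roll": 0,"hand": 0}
    - {"offset": [-210,-158,0],"roll": 0,"hand": 0}
    - {"offset": [-236,-176,0],"roll": 0,"hand": 0}
    - {"offset": [-236,-176,0],"roll": 0,"hand": 0}
    - {"offset": [-236,-176,0],"roll": 0,"hand": 0}

```text
clock: 8.65
tool_pos: [0.7061, -0.0156, 0.2604]
orientation: [-180.0, -0.1, 167.2]
force: [-0.5, 1.4, 0.1]
opening: 0.0007
```

Call:
jog_arm:
  motion:
    - {"offset": [0,0,30],"roll": 0,"hand": 0}
    - {"offset": [0,0,60],"roll": 0,"hand": 0}
    - {"offset": [0,0,85],"roll": 0,"hand": 0}
    - {"offset": [0,0,103],"roll": 0,"hand": 0}
    - {"offset": [0,0,110],"roll": 0,"hand": 0}
    - {"offset": [0,0,110],"roll": 0,"hand": 0}

```text
clock: 9.15
tool_pos: [0.7044, -0.0127, 0.15]
orientation: [-179.9, -0.2, 167.5]
force: [-0.4, 0.3, -0.0]
opening: 0.0006
```

```bash
python3 - <<'E'
from plant import cams,ctrl
from h import *
o=ctrl.get_obs();print(o["force"]);a=-.2191;C,S=np.cos(a),np.sin(a)
d=o["tool_pos"][:2]-[.5804,.0199];print(d@[C,S],d@[-S,C],o["tool_pos"][2])
s=cams.snapshot("side");crop(s,230,150,160,140,4,"pics/s5.png")
E
```

```text
[-0.35679931  0.31124961 -0.02304968]
0.12814379322707703 -0.004862375116055966 0.15003593682306288
```

View pics/s5.png

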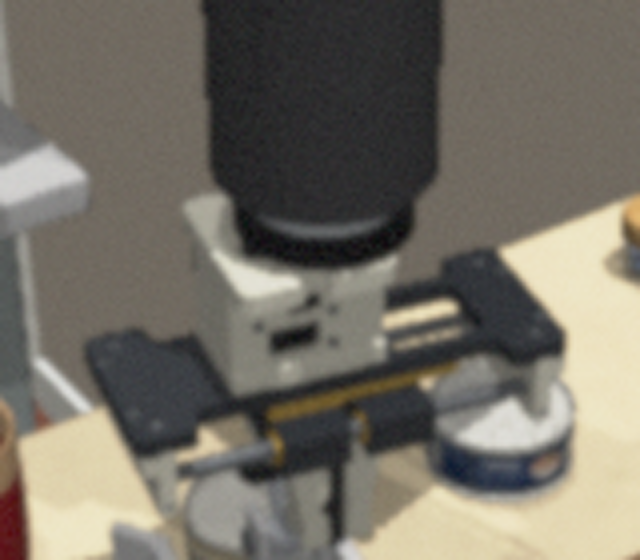

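The side view shows the closed fingers at crop (340,500), hiding the bar. So they're on its far side, clear of contact and with zero force. Now I'll push the lever over.

Call:
jog_arm:
  motion:
    - {"offset": [-8,4,0],"roll": 0,"hand": 0}
    - {"offset": [-14,4,0],"roll": 0,"hand": 0}
    - {"offset": [-20,4,0],"roll": 0,"hand": 0}
    - {"offset": [-26,4,0],"roll": 0,"hand": 0}
    - {"offset": [-32,4,0],"roll": 0,"hand": 0}
    - {"offset": [-38,4,0],"roll": 0,"hand": 0}
    - {"offset": [-44,4,0],"roll": 0,"hand": 0}
    - {"offset": [-50,4,0],"roll": 0,"hand": 0}
    - {"offset": [-56,4,0],"roll": 0,"hand": 0}
    - {"offset": [-62,4,0],"roll": 0,"hand": 0}
    - {"offset": [-68,4,0],"roll": 0,"hand": 0}
    - {"offset": [-74,4,0],"roll": 0,"hand": 0}
    - {"offset": [-80,4,0],"roll": 0,"hand": 0}
    - {"offset": [-86,4,0],"roll": 0,"hand": 0}
    - {"offset": [-86,4,0],"roll": 0,"hand": 0}

```text
clock: 10.45
tool_pos: [0.7917, -0.0281, 0.1511]
orientation: [-180.0, -0.0, 167.4]
force: [-0.1, -0.6, 0.3]
opening: 0.0004
```

Call:
jog_arm:
  motion:
    - {"offset": [10,0,0],"roll": 0,"hand": 0}
    - {"offset": [15,0,-20],"roll": 0,"hand": 0}
    - {"offset": [15,0,-60],"roll": 0,"hand": 0}
    - {"offset": [15,0,-100],"roll": 0,"hand": 0}
    - {"offset": [30,40,-110],"roll": 0,"hand": 0}
    - {"offset": [60,75,-110],"roll": 0,"hand": 0}
    - {"offset": [75,110,-110],"roll": 0,"hand": 0}
    - {"offset": [85,145,-110],"roll": 0,"hand": 0}
    - {"offset": [95,180,-110],"roll": 0,"hand": 0}
    - {"offset": [95,200,-110],"roll": 0,"hand": 0}
    - {"offset": [95,200,-110],"roll": 0,"hand": 0}

```text
clock: 11.37
tool_pos: [0.7412, 0.1929, 0.2611]
orientation: [180.0, -0.0, 167.7]
force: [1.0, -0.1, -2.0]
opening: 0.0004
```

```bash
python3 - <<'E'
from plant import cams,ctrl
from h import *
s=cams.snapshot("top");a=cv2.resize(s["img"][190:310,290:430,::-1],None,fx=3,fy=3)
r=cams.snapshot("side");b=cv2.resize(r["img"][200:320,240:360,::-1],None,fx=3,fy=3)
cv2.imwrite("pics/p6.png",np.hstack([a,b]))
A=-.2191;C,S=np.cos(A),np.sin(A)
w=lambda x,y,z:[.5804+C*x-S*y,.0199+S*x+C*y,z]
P=[w(-.006,.036,.139),w(-.006,-.036,.139)]
print((proj(s,P)-[290,190])*3,(proj(r,P)-[240,200])*3+[420,0]);print(ctrl.get_obs()["force"])
E
```

```text
[[147.89962228 177.19255693]
 [233.05527556 196.29618953]] [[617.34406186 112.15455627]
 [515.91411947 136.46554336]]
[ 0.11763228 -0.6849188   0.01514676]
```

View pics/p6.png

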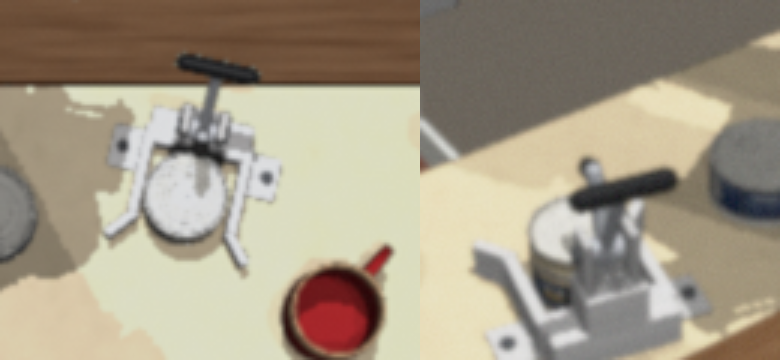

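I got the sign wrong: tool x points towards the stand's -x, so the fingers moved backwards. No contact force showed, the lever is still open and the tin is still home. I'll return behind the bar and push the right way, with positive tool x.

Call:
jog_arm:
  motion:
    - {"offset": [-7,-35,0],"roll": 0,"hand": 0}
    - {"offset": [-7,-75,0],"roll": 0,"hand": 0}
    - {"offset": [-7,-115,0],"roll": 0,"hand": 0}
    - {"offset": [-7,-155,0],"roll": 0,"hand": 0}
    - {"offset": [-7,-185,0],"roll": 0,"hand": 0}
    - {"offset": [-7,-203,0],"roll": 0,"hand": 0}
    - {"offset": [-7,-203,0],"roll": 0,"hand": 0}
    - {"offset": [-7,-203,30],"roll": 0,"hand": 0}
    - {"offset": [-7,-203,60],"roll": 0,"hand": 0}
    - {"offset": [-7,-203,85],"roll": 0,"hand": 0}
    - {"offset": [-7,-203,103],"roll": 0,"hand": 0}
    - {"offset": [-7,-203,110],"roll": 0,"hand": 0}
    - {"offset": [-7,-203,110],"roll": 0,"hand": 0}

```text
clock: 12.55
tool_pos: [0.7033, -0.0117, 0.1494]
orientation: [-179.9, -0.2, 167.4]
force: [-1.1, 0.7, 0.3]
opening: 0.0005
```

Call:
jog_arm:
  motion:
    - {"offset": [8,0,0],"roll": 0,"hand": 0}
    - {"offset": [14,0,0],"roll": 0,"hand": 0}
    - {"offset": [20,0,0],"roll": 0,"hand": 0}
    - {"offset": [26,0,0],"roll": 0,"hand": 0}
    - {"offset": [32,0,0],"roll": 0,"hand": 0}
    - {"offset": [32,0,0],"roll": 0,"hand": 0}

```text
clock: 13.05
tool_pos: [0.6747, -0.0041, 0.1553]
orientation: [179.9, 0.4, 167.5]
force: [3.2, -1.2, 4.1]
opening: 0.0003
```

The bar is in contact, with force as expected. Continuing past the middle.

Call:
jog_arm:
  motion:
    - {"offset": [6,0,0],"roll": 0,"hand": 0}
    - {"offset": [12,0,0],"roll": 0,"hand": 0}
    - {"offset": [18,0,0],"roll": 0,"hand": 0}
    - {"offset": [24,0,0],"roll": 0,"hand": 0}
    - {"offset": [30,0,0],"roll": 0,"hand": 0}
    - {"offset": [36,0,0],"roll": 0,"hand": 0}
    - {"offset": [42,0,0],"roll": 0,"hand": 0}
    - {"offset": [48,0,0],"roll": 0,"hand": 0}
    - {"offset": [54,0,0],"roll": 0,"hand": 0}
    - {"offset": [54,0,0],"roll": 0,"hand": 0}

```text
clock: 13.88
tool_pos: [0.6188, 0.0073, 0.1514]
orientation: [-180.0, -0.1, 167.4]
force: [-0.1, -0.2, 0.4]
opening: 0.0005
```

Force is zero, so the lever has gone over. I'll retract backwards and up, then swing aside to check.

Call:
jog_arm:
  motion:
    - {"offset": [-15,0,0],"roll": 0,"hand": 0}
    - {"offset": [-25,0,-30],"roll": 0,"hand": 0}
    - {"offset": [-25,0,-70],"roll": 0,"hand": 0}
    - {"offset": [-25,0,-110],"roll": 0,"hand": 0}
    - {"offset": [-25,40,-110],"roll": 0,"hand": 0}
    - {"offset": [-25,80,-110],"roll": 0,"hand": 0}
    - {"offset": [-25,120,-110],"roll": 0,"hand": 0}
    - {"offset": [-25,160,-110],"roll": 0,"hand": 0}
    - {"offset": [-25,200,-110],"roll": 0,"hand": 0}
    - {"offset": [-25,200,-110],"roll": 0,"hand": 0}
    - {"offset": [-25,200,-110],"roll": 0,"hand": 0}

```text
clock: 14.8
tool_pos: [0.688, 0.1993, 0.2602]
orientation: [-179.9, -0.1, 167.6]
force: [-0.3, -0.6, -0.4]
opening: 0.0005
```

```bash
python3 - <<'E'
from plant import cams,ctrl
from h import *
s=cams.snapshot("top");a=cv2.resize(s["img"][190:310,290:430,::-1],None,fx=3,fy=3)
r=cams.snapshot("side");b=cv2.resize(r["img"][200:320,240:360,::-1],None,fx=3,fy=3)
cv2.imwrite("pics/p7.png",np.hstack([a,b]));print(ctrl.get_obs()["force"])
s0=pickle.load(open("pics/top.pkl","rb"))["img"]
d=np.abs(s0.astype(int)-s["img"]).max(2)
for n,(u,v) in dict(mug=(401,294),soap=(451,222),brush=(190,294),jar=(195,215)).items():print(n,np.median(d[v-18:v+18,u-18:u+18]))
E
```

```text
[0.14856994 0.71371251 0.16033339]
mug 16.0
soap 12.0
brush 93.0
jar 99.0
```

View pics/p7.png

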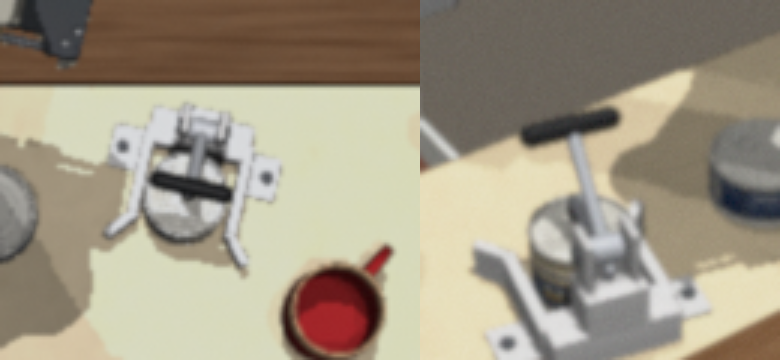

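The bar sits at top crop (150,178)–(231,197), against a predicted locked position of (148,177)–(233,196). The foot is over the tin and the tin is still against the stop. The gripper is clear, so I'm handing in.

```bash
python3 -c "
from plant import order;print(order.close_job())"
```

```text
the job is handed in; nothing more can be done
None
```

The tin is against the back stop and the lever is locked over it. I handed the job in with the robot's clock at about 15 s, and it gave no verdict.

I pushed the tin into the lead-ins between the part-open fingers, then home with the fingers closed; about 12 N built up against the stop. I then pushed the bar over past its middle from behind until it snapped down.

**Last checks:**
- **Lever:** from above, the bar matches its predicted locked position to within about a pixel.
- **Tin:** it was still upright against the stop. Before the lever push, its edges mostly matched the expected home position to 1 px or less. The right edge was 2 px short, about 5 mm, as if the tin sat slightly left. I didn't measure it again after the lever snapped.
- **Gripper:** clear of everything, with under 1 N on the wrist.
- **Bystanders:** the mug and soap bottle look unchanged in a before/after comparison from above, and the flat tin looks unmoved in the side pictures. The same comparison failed for the jar and brush, I think because the arm and its shadow covered them. The glass was not compared. The fingers never worked near the jar, glass or brush.

**One mistake:** my first lever push went the wrong way, backwards, because I had the tool-axis sign wrong. No force showed at its end, and the lever and tin had not moved, so I repeated it correctly.

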